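Spring check of the lathe's mirror mount

ROBOT

A 6-joint arm with a two-finger parallel gripper is mounted at the origin on the work surface. World frame = base frame: x ahead of the robot, y to its left, z up, the work surface at z = 0. Lengths are in m, angles in degrees, forces in N, time in s.
With the tool pointing down it reaches from about 0.3 to 0.75 m from the base axis. Payload 8.5 kg.
Tool frame: the origin (TCP) lies midway between the tips of the shut fingers; the grasp point (between the pads) lies 19 mm behind it (env.tcp_to_grasp is the z of the grasp point in the tool frame, in m); z points along the fingers, y is the line along which they close (so a half turn about z gives the same grasp; the last joint's range is limited). The gripper opens to 85 mm and grips with 20 to 120 N. Pads are 22 mm wide; open, the fingers measure 114 mm over their backs; the gripper's body (76 mm by 85 mm) begins 54 mm behind the grasp point. The pads swing forward as they close: fully open they stand 13 mm farther back than shut.
Start: joints at [-77.653, 21.807, 74.336, -0, 83.858, -12.336], TCP at [0.23, -0.5, 0.231] pointing down, gripper open.
Joint ranges: [-178.18, 178.18], [-50.72, 133.34], [12.68, 142.11], [-81.47, 261.47], [9.98, 163.14], [-165.26, 165.26]. Speed limits (degrees/s): [136.94, 136.94, 180, 180, 180, 180].

INTERFACE

Orientations are given as a 3x3 rotation matrix whose columns are the frame's x, y, z axes.
In Python, from rig import env, imaging, job, models gives the robot as it stands. The module is installed in compiled form; this text tells all that it offers.
- The arm moves only by the tool jog_arm, never from a script. Its argument "plan" is text: rows parted by semicolons, each of 7 numbers parted by spaces: the turn, a rotation vector about the tool's x, y, z in degrees, then the shift along the tool's x, y, z in cm, then the closure in counts, from 0 (fully open) to 255 (shut). In form: rx ry rz x y z claw; .... A call has 1 to 10 rows; each row shifts and turns the commanded pose from where the row before left it, along the tool's axes as they then stand; what a row does not reach is not made up. A row lasts 1/12 s, in which the tool goes at most 41.7 mm and 7.16 degrees, less where a joint would pass 70% of its speed; a pose out of reach is approached as far as the arm can. A call with a gripper value outside its range is refused whole. The fingers move at their own pace and stop on an object; "grip_force" is the grip in N (left out, the last holds). Time passes only in rows, so rows that do not move let the fingers close. It gives the time, the measured TCP pose, the force, the opening and the grip force at its end, in the units of the state.
- env.observe(): the state, without advancing time (a new reading comes with each control period).
- imaging.get_image(name): name is "scene" or "side" or "wrist"; returns a dict with "pixels" (480x640x3 uint8, red, green, blue), "depth" (480x640 float32, m along the optical axis (not along the pixel's ray), 0 where there is no reading), "fov_y" (degrees; the focal length in pixels is half the picture's height over the tangent of half this angle, whatever the lens; pixels are square), "cx", "cy" (the principal point, pixels), "world_from_camera" (4x4, takes a point from camera to world coordinates). Camera axes: x right, y down, z forward; pixel columns grow to the right and rows downward; lengths in m; the calibration is good to about 2 mm. A picture is of the moment at which its call begins.
- job.close_job(): hands the job in; it is judged then, once.
Trained networks look in the newest picture that a camera, given by its name, has taken for a name from the list of things; names that differ only in an ending like _2 or _b are one class to them, and where a whole thing is asked for, a point or a joint stands for the part that bears it (a point fixed in the world has none). Each returns a list of dicts, best first, with "confidence" (0 to 1); they miss things now and then, are a little off and sometimes report something else, mostly with a low value. They report only what shows in the picture. A call takes as long as a camera call.
- models.outline_of(camera, query): "region" (480x640 bool, what is visible of it) and "bbox" ([centre column, centre row, width, height] in pixels, round what is visible of it).
- models.tip_of(camera, query): "at" ([column, row] in pixels: a listed point, or the origin of a listed thing).
The state is a dict: "time_s": time; "q": joint angles; "qvel": joint speeds; "joint_efforts": joint torques, N m; "position": TCP position; "tool_rot": TCP orientation; "ft_force": force on the tool from outside, world axes, zero at the start; "wrist_torque": the same for the moment, N m; "grip_width": finger opening in m; "gripper_force": force on a finger pad.
Only numpy, scipy, OpenCV 4.12 (cv2) and the standard library are available. Lean on these libraries where they do the work, as an engineer would, in place of code of your own. Each camera call takes 0.05 s, during which the arm holds its last target. There are 200 camera calls.

TASK

Check the spring of the lathe's alignment-mirror mount: with a fingertip, press its blue corner pad down slowly until the yellow needle stands at the red index, without running on past it, and hold it there for two seconds. Then ease the corner back up under the finger, without letting it snap, until the needle is back at rest, and take the hand away. Do not touch the mirror or the needle, do not shift the index, and pick nothing up: the things lying around stay where they are.

Things in the scene. Friction and masses are not known exactly. Their poses are not given: they have to be found in the camera images.
- mount: Kinematic mirror mount bolted to the bench: grey base plate 150 x 170 x 14 mm, two grey cheeks 80 mm high carrying the pivot, and beyond them a black scale plate with white marks (130 mm wide, from 195 to 260 mm above the bench) on an aluminium post. Origin: centre of the base's underside. z up. The pivot axis runs along the mount's x, 75 mm above the bench; the blue pad is on its +y side and the scale on its +x side (its plane 97 mm from the origin). Its yaw and place vary.
- tilt_plate (a joint): Angle (rad) by which the mount's square aluminium plate (116 mm side, 10 mm thick, turned 45 degrees, plus round ears) is tilted about the pivot axis. 0 is at rest against its stop; grows as the blue corner goes down, to 0.34 at the hard stop. A spring returns it: about 4 N on the pad starts it moving, and 0.2 rad takes about 11 N. At the pad 0.1 rad is about 8 mm of travel.
- pad_top (a point): Blue round pad, 34 mm across and 7 mm thick, on the plate's spring-backed corner, 80 mm from the pivot axis. The point is the centre of its top face, 87 mm above the bench at rest. z is the pad's normal, y points away from the pivot axis.
- mirror_face (a point): Round mirror in a dark rim, 76 mm across, 6.5 mm high, lying face up at the middle of the tilting plate; not to be touched. The point is the centre of its face.
- needle_tip (a point): Yellow needle, fixed to the tilting plate, standing up in front of the scale (on its +x side), 180 mm long from the pivot axis to the tip, 5 mm wide; leans 0.15 rad away from the pad at rest and swings towards the pad's side as the pad is pressed (0.1 rad is 18 mm at the tip). The point is its tip.
- index_mark (a point): Point just under the tip of the red index (a red tab 10 mm wide and about 25 mm tall, clamped on the scale's upper edge and pointing down at the needle's path). The needle's tip is at this point when it stands at the index. y is the way the needle swings.
- index_tab (a joint): Place of the red index on the scale (rad): the needle stands at the index when joint tilt_plate has this same value. Between 0.10 and 0.22; differs each time, stays put.
- collar_center (a point): Steel collar, 52 mm across, 22 mm high, lying loose on the bench; point at its centre.
- bush_center (a point): Brass flanged bush, 38 mm across, 42 mm high, standing loose on the bench; point at its centre.
- spanner_grip (a point): Steel spanner about 150 mm long, lying loose on the bench on the pad's side of the mount; point on its handle.
- jar_center (a point): Grey jar with red lid, 56 mm across, 75 mm high, standing loose on the bench; point at its centre.

How it is judged:
By the outcome, as a careful person would: the job done as asked, in the order asked, and still so for the second after the job is handed in, with the robot touching nothing.
It also fails if it takes over 38 s, if anything falls off the work surface, if the arm or the gripper's body presses on something with over 40 N, if the wrist force passes 120 N, or if a joint passes its speed limit or range.

## Working session

There is one attempt and no reset: what is moved stays moved. The work goes in short steps, Python scripts to look and compute and a tool call to move; the robot and the scene stay as the last step left them, time stands still between calls to the robot, and variables do not carry over. Pictures are saved under pics/ and viewed, at most 10 in all, crops included, and the job is handed in when it is done.

Besides the shell and the picture viewer there is one more tool, called after "Call:" as name(argument=value, ...), one argument or row to a line, values as JSON. jog_arm: Moves the arm, as the interface text tells. Its arguments: {"type":"object","properties":{"plan":{"type":"string"},"grip_force":{"type":"number"}},"required":["plan"]}

```bash
mkdir -p pics
cat > h.py <<'E'
from rig import env, imaging, job, models
import numpy as np, cv2
def im(n): return imaging.get_image(n)
def ray(I,p):
    f=240/np.tan(np.radians(I['fov_y'])/2); T=np.array(I['world_from_camera'])
    d=np.array([(p[0]-I['cx'])/f,(p[1]-I['cy'])/f,1.]); return T[:3,3],T[:3,:3]@d
def pt(I,p,r=2):
    c,w=int(round(p[0])),int(round(p[1])); d=I['depth'][w-r:w+r+1,c-r:c+r+1]; d=d[d>0]
    o,v=ray(I,p); return o+v*np.median(d) if len(d) else None
def proj(I,P):
    f=240/np.tan(np.radians(I['fov_y'])/2); T=np.linalg.inv(I['world_from_camera']); c=T[:3,:3]@P+T[:3,3]
    return np.array([I['cx']+f*c[0]/c[2],I['cy']+f*c[1]/c[2]])
def save(I,n): cv2.imwrite('pics/'+n,cv2.cvtColor(I['pixels'],cv2.COLOR_RGB2BGR))
E
python3 - <<'E'
from h import *
np.set_printoptions(precision=4,suppress=True)
S=env.observe();print(S)
for n in ('scene','side'):
    I=im(n);save(I,n+'0.png')
    for q in ('pad_top','mirror_face','needle_tip','index_mark','mount','collar_center','bush_center','spanner_grip','jar_center'):
        t=models.tip_of(n,q)[:1]
        for a in t: print(n,q,a['at'],round(a['confidence'],2),pt(I,a['at']))
E
```

```text
{'time_s': 0.0, 'q': array([-77.6522,  21.8414,  74.3836,   0.0004,  83.8558, -12.335 ]), 'qvel': array([ 0.0509, -0.0694, -0.0752,  0.0004, -0.0146, -0.0527]), 'joint_efforts': array([ -0.0008, -44.8467, -23.128 ,  -0.0002,   0.0048,   0.    ]), 'position': array([ 0.2296, -0.4995,  0.2307]), 'tool_rot': array([[ 0.9086,  0.4176, -0.0003],
       [ 0.4176, -0.9086,  0.0014],
       [ 0.0003, -0.0014, -1.    ]]), 'ft_force': array([-0.1612,  0.1533, -0.2077]), 'wrist_torque': array([ 0.0079,  0.0381, -0.0254]), 'gripper_force': 0.0, 'grip_width': 0.08559848015133069}
scene pad_top [301.0, 279.5] 0.74 [ 0.5124 -0.0255  0.0868]
scene mirror_face [302.6, 317.4] 0.96 [ 0.5134 -0.1     0.0863]
scene needle_tip [379.7, 269.6] 0.94 [ 0.6698  0.0485 -0.0003]
scene index_mark [377.0, 247.5] 0.54 [ 0.6204 -0.088   0.2598]
scene mount [323.2, 422.9] 0.7 [ 0.5406 -0.2583  0.0401]
scene collar_center [232.6, 300.5] 0.87 [ 0.3809 -0.0131  0.0014]
scene bush_center [324.4, 422.9] 0.85 [ 0.5425 -0.2584  0.0402]
scene spanner_grip [285.0, 264.3] 0.65 [0.4807 0.0662 0.0025]
scene jar_center [228.1, 356.3] 0.56 [ 0.3923 -0.1584  0.0728]
side pad_top [324.5, 280.6] 0.58 [ 0.5125 -0.0161  0.0865]
side mirror_face [332.0, 253.9] 0.91 [ 0.5168 -0.0966  0.0857]
side needle_tip [390.5, 323.3] 0.4 [ 0.3974 -0.0148  0.0205]
side index_mark [271.9, 162.0] 0.42 [ 0.6181 -0.0806  0.2571]
side mount [331.0, 289.9] 0.74 [ 0.4994 -0.0076  0.0763]
side collar_center [395.7, 321.7] 0.76 [ 0.3896 -0.0394  0.0044]
side bush_center [336.5, 239.6] 0.42 [ 0.52   -0.1539  0.0797]
side spanner_grip [324.2, 355.8] 0.86 [0.4912 0.0709 0.006 ]
side jar_center [404.5, 271.1] 0.9 [ 0.3873 -0.1225  0.0538]
```

View pics/scene0.png

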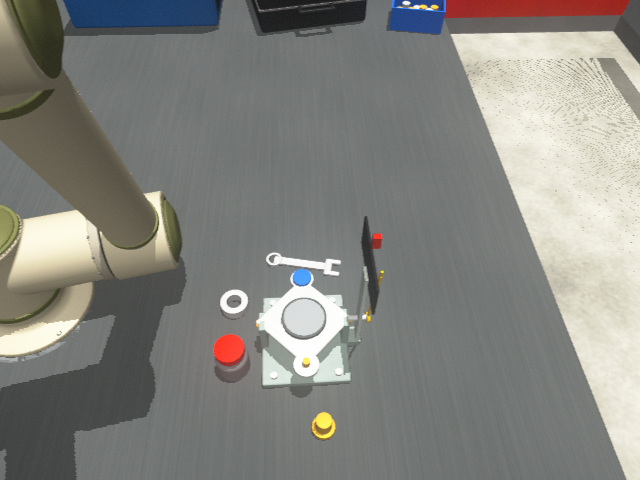

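View pics/side0.png

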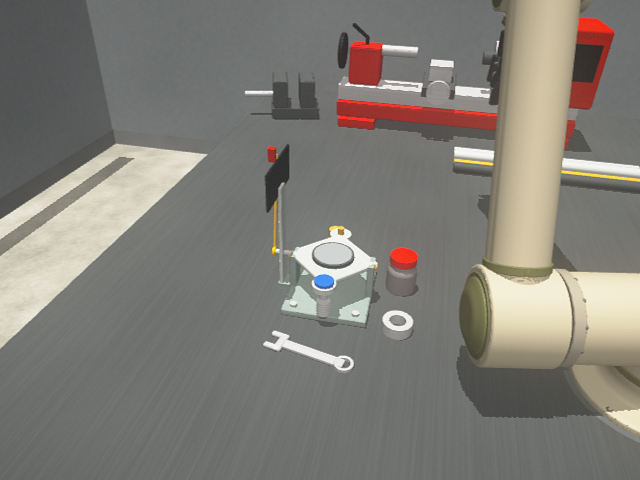

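The scene picture shows the mount with pad at (302,278), mirror at (304,318), red index at (377,241) and the needle top at (381,273) behind the scale. In the side view the pad is at (324,281), the index at (272,154) and the needle at (275,230). Next I'll measure the mount frame, the index and the needle.

```bash
cat >> h.py <<'E'
def cloud(I,m):
    r,c=np.where(m&(I['depth']>0)); f=240/np.tan(np.radians(I['fov_y'])/2); d=I['depth'][r,c]; T=np.array(I['world_from_camera'])
    return np.c_[(c-I['cx'])/f*d,(r-I['cy'])/f*d,d]@T[:3,:3].T+T[:3,3]
def color(I,lo,hi):
    return cv2.inRange(cv2.cvtColor(I['pixels'],cv2.COLOR_RGB2HSV),np.array(lo,np.uint8),np.array(hi,np.uint8))>0
RED=[((0,150,70),(8,255,255))];
E
python3 - <<'E'
from h import *
np.set_printoptions(precision=4,suppress=True)
V={}
for n in ('scene','side'):
    I=im(n)
    b=cloud(I,color(I,(100,150,60),(125,255,255))); b=b[(abs(b[:,2]-.085)<.02)&(abs(b[:,0]-.51)<.06)&(abs(b[:,1]+.02)<.06)]
    t=b[b[:,2]>np.median(b[:,2])-.004]; print(n,'pad',len(t),t.mean(0),(t.max(0)+t.min(0))/2)
    o=models.outline_of(n,'mirror_face')[0]; m=cloud(I,o['region']); print('mir',o['confidence'],len(m),m.mean(0),(m.max(0)+m.min(0))/2)
    for nm,lo,hi in(('red',(0,150,60),(8,255,255)),('yel',(18,150,60),(32,255,255))):
        k=color(I,lo,hi); k[:, :240 if n=='side' else 340]=0
        if n=='side':k[:,295:]=0;k[:140]=0
        else:k[:200]=0;k[330:]=0;k[:,400:]=0
        r,c=np.where(k); p=cloud(I,k)
        print(nm,len(r),c.min(),c.max(),r.min(),r.max(),'\n',p[np.argsort(p[:,2])][::max(1,len(p)//8)])
    x=slice(140,270),slice(240,310)
    if n=='scene':x=slice(205,330),slice(345,405)
    cv2.imwrite(f'pics/{n}z.png',cv2.resize(I['pixels'][x][:,:,::-1],None,fx=4,fy=4,interpolation=0))
a,b=[cv2.imread(f'pics/{n}z.png') for n in('scene','side')]
z=np.zeros((520,530,3),np.uint8);z[:500,:240]=a;z[:,250:]=b;cv2.imwrite('pics/zz.png',z)
E
```

```text
scene pad 227 [ 0.5133 -0.019   0.0857] [ 0.5134 -0.0181  0.0859]
mir 0.72 5052 [ 0.5168 -0.1052  0.0813] [ 0.5365 -0.0713  0.1241]
red 119 372 381 234 248 
 [[ 0.6832  0.1334 -0.0038]
 [ 0.6143 -0.0895  0.2633]
 [ 0.6166 -0.0895  0.2678]
 [ 0.6205 -0.0885  0.2709]
 [ 0.6202 -0.088   0.2748]
 [ 0.6143 -0.0883  0.2777]
 [ 0.6141 -0.0881  0.2797]
 [ 0.6187 -0.0836  0.2804]
 [ 0.6222 -0.0879  0.2813]]
yel 63 366 383 271 321 
 [[ 0.6377 -0.0514 -0.0024]
 [ 0.6213 -0.1023  0.0779]
 [ 0.6213 -0.1     0.0806]
 [ 0.621  -0.1001  0.0842]
 [ 0.6232 -0.1017  0.0938]
 [ 0.6222 -0.1022  0.1048]
 [ 0.6241 -0.1213  0.2276]
 [ 0.6216 -0.1222  0.2368]
 [ 0.6231 -0.1237  0.2465]]
side pad 197 [ 0.514  -0.0164  0.0859] [ 0.5143 -0.0175  0.0852]
mir 0.65 3239 [ 0.5218 -0.0858  0.081 ] [ 0.5771 -0.1958  0.0835]
red 106 268 275 146 161 
 [[ 0.8255 -0.7405 -0.0029]
 [ 0.6232 -0.0817  0.2612]
 [ 0.6141 -0.0797  0.2649]
 [ 0.6206 -0.0794  0.2677]
 [ 0.6174 -0.0801  0.2711]
 [ 0.6233 -0.0783  0.2746]
 [ 0.6204 -0.0797  0.2778]
 [ 0.6177 -0.0871  0.2802]
 [ 0.6242 -0.0869  0.2812]]
yel 123 272 277 154 254 
 [[ 0.7137 -0.3896 -0.0026]
 [ 0.6257 -0.0882  0.0784]
 [ 0.6267 -0.0915  0.0826]
 [ 0.6246 -0.0982  0.0961]
 [ 0.6249 -0.1004  0.1096]
 [ 0.6242 -0.1055  0.1256]
 [ 0.6252 -0.104   0.1407]
 [ 0.6244 -0.1093  0.1622]
 [ 0.6238 -0.1206  0.2519]]
```

View pics/zz.png

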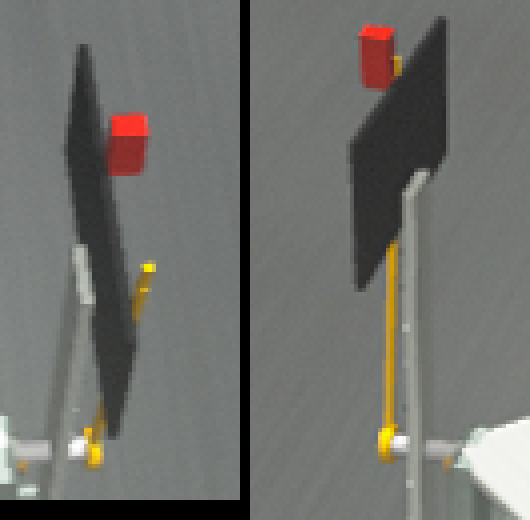

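The red tab is centred near y = -0.084 and the resting needle tip is at y ≈ -0.1226, so the index should be around 0.21 rad. I'll move above the pad with the fingers shut.

Call:
jog_arm(
  plan="0 0 0 2.88 -2.0 0 255;0 0 0 2.88 -2.0 0 255;0 0 0 2.88 -2.0 0 255;0 0 0 2.88 -2.0 0 255;0 0 0 2.88 -2.0 0 255;0 0 0 2.88 -2.0 0 255;0 0 0 2.88 -2.0 0 255;0 0 0 2.88 -2.0 0 255;0 0 0 2.88 -2.0 0 255;0 0 0 2.88 -2.0 0 255",
)

```text
time_s: 2.03
position: [0.4084, -0.1961, 0.2315]
tool_rot: [[0.909, 0.417, 0.0], [0.417, -0.909, -0.0], [0.0, 0.0, -1.0]]
ft_force: [0.4, -0.2, 0.6]
grip_width: 0.0002
gripper_force: 0.0
```

Call:
jog_arm(
  plan="0 0 0 2.88 -2.0 0 255;0 0 0 2.88 -2.0 0 255;0 0 0 2.88 -2.0 0 255;0 0 0 2.88 -2.0 0 255;0 0 0 2.88 -2.0 0 255;0 0 5.7 2.88 -2.0 0 255;0 0 5.7 0 0 2 255;0 0 5.7 0 0 2 255;0 0 5.7 0 0 2 255;-6 0 0 0 0 0 255",
)

```text
time_s: 2.87
position: [0.5137, -0.0179, 0.1678]
tool_rot: [[1.0, 0.025, -0.002], [0.025, -0.994, -0.103], [-0.005, 0.103, -0.995]]
ft_force: [-0.3, -0.4, -1.4]
grip_width: -0.0002
gripper_force: 0.0
```

Run:
```python
from h import *
np.set_printoptions(precision=4,suppress=True)
S=env.observe()
for k in('time_s','position','tool_rot','ft_force','grip_width'):print(S[k])
P=np.array([.5137,-.0165,.087]);print('d tool cm',100*S['tool_rot'].T@(P-S['position']))
a=[]
for n in('scene','side'):
    I=im(n);a.append(cv2.resize(I['pixels'][180:390,220:420] if n=='scene' else I['pixels'][130:340,230:430],None,fx=1.95,fy=1.95)[:,:,::-1])
    m=I['pixels']; 
cv2.imwrite('pics/p1.png',np.hstack(a))
```

```text
2.8667
[ 0.5137 -0.0179  0.1678]
[[ 0.9997  0.0254 -0.0025]
 [ 0.025  -0.9943 -0.1032]
 [-0.0051  0.1031 -0.9947]]
[-0.2675 -0.4468 -1.4431]
-0.00022375150421711837
d tool cm [ 0.0485 -0.9746  8.0266]
```

View pics/p1.png

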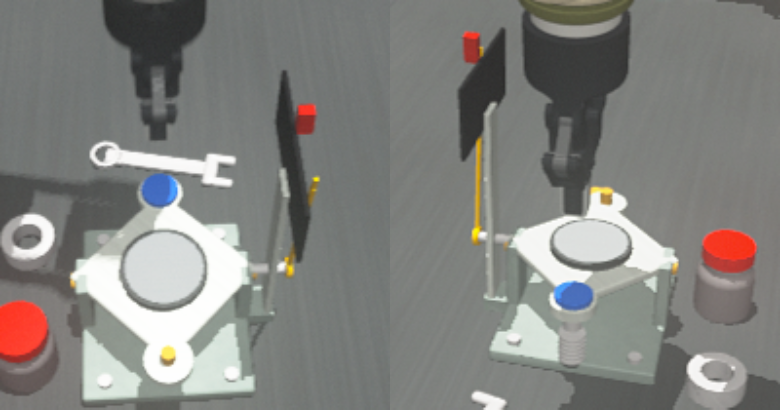

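The hand is above the pad (pad at (160,190) left, (573,296) right in this composite), and the needle and index stay visible. Now I'll go down to about 8 mm above the pad.

Call:
jog_arm(
  plan="0 0 0 0 -0.5 1.5 255;0 0 0 0 -0.5 1.5 255;0 0 0 0 0 1.5 255;0 0 0 0 0 1.5 255;0 0 0 0 0 0.8 255;0 0 0 0 0 0.4 255;0 0 0 0 0 0 255",
)

```text
time_s: 3.55
position: [0.5147, -0.0143, 0.0985]
tool_rot: [[0.999, 0.032, 0.003], [0.033, -0.994, -0.104], [-0.0, 0.104, -0.995]]
ft_force: [0.4, 0.2, 0.0]
grip_width: -0.0001
gripper_force: 0.0
```

```bash
cat >> h.py <<'E'
def meas(tag=None):
    S=env.observe(); print('t',S['time_s'],'pos',S['position'],'F',S['ft_force'])
    a=[]
    for n in('scene','side'):
        I=im(n); Y=color(I,(18,140,50),(34,255,255)); R=color(I,(0,150,60),(8,255,255)); b=(slice(200,335),slice(345,400)) if n=='scene' else (slice(140,270),slice(255,300))
        for q,M in(('red',R),('yel',Y)):
            K=np.zeros_like(M);K[b]=M[b]; p=cloud(I,K); p=p[(abs(p[:,0]-.62)<.02)&(p[:,2]>.15)]
            if q=='yel': 
                e=p[p[:,2]>.19]
                if len(e): print(n,'yel top',len(e),'zmax',e[:,2].max(),'tilt est',np.round(.15+np.median(np.arctan2(e[:,1]+.0945,e[:,2]-.075)),4))
            elif len(p): print(n,'red',p[:,1].min(),p[:,1].max(),p[:,2].min())
        c=I['pixels'][210:290,340:400] if n=='scene' else I['pixels'][140:220,250:310]
        a.append(cv2.resize(c[:,:,::-1],None,fx=6,fy=6,interpolation=cv2.INTER_CUBIC))
    if tag: cv2.imwrite('pics/'+tag,np.hstack(a))
E
python3 - <<'E'
from h import *
np.set_printoptions(precision=4,suppress=True)
meas()
I=im('scene')
# mirror center: grey circle on plane
g=cv2.cvtColor(I['pixels'],cv2.COLOR_RGB2GRAY)
I2=cv2.Canny(g,60,150)
c=cv2.HoughCircles(cv2.medianBlur(g,3),cv2.HOUGH_GRADIENT,1,40,param1=120,param2=15,minRadius=16,maxRadius=28)
c=c[0];c=c[np.argmin(np.hypot(c[:,0]-304,c[:,1]-318))];print(c,pt(I,c[:2]))
S=env.observe();print(100*S['tool_rot'].T@(np.array([.5137,-.0165,.087])-S['position']))
E
```

```text
t 3.55 pos [ 0.5147 -0.0143  0.0985] F [0.4494 0.2056 0.0007]
scene red -0.09050463575708029 -0.07912478024657582 0.259318716572692
scene yel top 28 zmax 0.2516540035176579 tilt est -0.0206
side red -0.0869688186459815 -0.07584788486819449 0.2570853451040986
side yel top 1 zmax 0.1940463111275662 tilt est 0.3472
[304.5 317.5  21. ] [ 0.5165 -0.1004  0.0866]
[-0.1529  0.0911  1.267 ]
```

Call:
jog_arm(
  plan="0 0 0 0 -0.01 0.2 255;0 0 0 0 -0.01 0.2 255;0 0 0 0 -0.01 0.2 255;0 0 0 0 -0.01 0.15 255;0 0 0 0 -0.01 0.1 255;0 0 0 0 -0.01 0.1 255;0 0 0 0 -0.01 0.1 255;0 0 0 0 -0.01 0.1 255;0 0 0 0 -0.01 0.1 255;0 0 0 0 -0.01 0.1 255",
)

```text
time_s: 4.53
position: [0.5147, -0.0143, 0.0853]
tool_rot: [[0.999, 0.033, 0.004], [0.033, -0.994, -0.104], [0.0, 0.104, -0.995]]
ft_force: [-1.1, 2.8, 4.1]
grip_width: -0.0004
gripper_force: 2.2
```

Call:
jog_arm(
  plan="0 0 0 0 -0.01 0.1 255;0 0 0 0 -0.01 0.1 255;0 0 0 0 -0.01 0.1 255;0 0 0 0 -0.01 0.1 255;0 0 0 0 -0.01 0.1 255;0 0 0 0 -0.01 0.1 255;0 0 0 0 -0.01 0.1 255;0 0 0 0 0 0 255",
)

```text
time_s: 5.2
position: [0.5147, -0.014, 0.0782]
tool_rot: [[0.999, 0.033, 0.004], [0.033, -0.994, -0.103], [0.0, 0.104, -0.995]]
ft_force: [-1.9, 6.1, 8.0]
grip_width: -0.0003
gripper_force: 3.9
```

```bash
python3 -c "
from h import *
meas()"
```

```text
t 5.2 pos [ 0.5147185  -0.01395445  0.07823168] F [-1.88790922  6.05322692  7.98837602]
scene red -0.0908226529163566 -0.07893424027200346 0.2605980171905409
scene yel top 36 zmax 0.2541387789914845 tilt est 0.0825
side red -0.08744178029927407 -0.07646866968852106 0.2562434198485226
side yel top 1 zmax 0.2582338995271083 tilt est 0.2564
```

The needle reads about 0.10 rad, which agrees with the force. Continuing slowly.

Call:
jog_arm(
  plan="0 0 0 0 -0.02 0.08 255;0 0 0 0 -0.02 0.08 255;0 0 0 0 -0.02 0.08 255;0 0 0 0 -0.02 0.08 255;0 0 0 0 -0.01 0.08 255;0 0 0 0 -0.01 0.08 255;0 0 0 0 -0.01 0.05 255;0 0 0 0 0 0 255",
)

```text
time_s: 5.97
position: [0.5148, -0.0139, 0.0732]
tool_rot: [[0.999, 0.033, 0.004], [0.033, -0.994, -0.105], [0.001, 0.105, -0.994]]
ft_force: [-3.3, 3.4, 9.2]
grip_width: 0.0001
gripper_force: 5.1
```

```bash
python3 -c "
from h import *
meas('m1.png')"
```

```text
t 5.9667 pos [ 0.51477457 -0.01393879  0.07322832] F [-3.29696791  3.42733305  9.22517678]
scene red -0.09018721734047958 -0.07894575070859788 0.2584630089443921
scene yel top 39 zmax 0.2559479259851649 tilt est 0.1444
side red -0.08899327743608443 -0.07656546697831901 0.2565693073697919
side yel top 6 zmax 0.25878199145814273 tilt est 0.2231
```

View pics/m1.png

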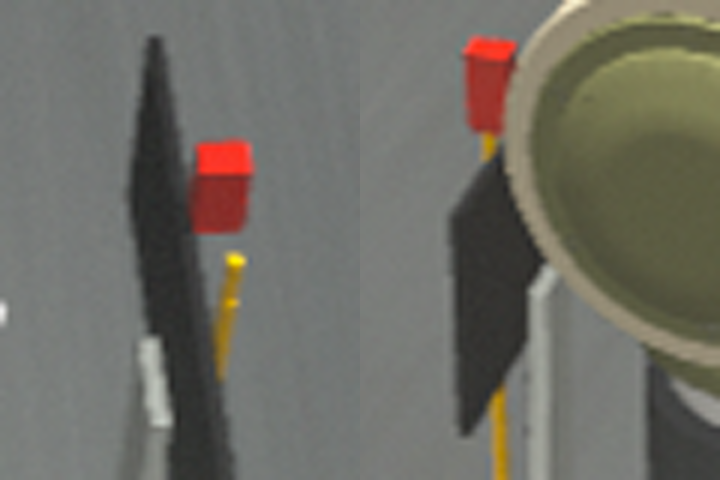

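The left half (scene view) shows the needle tip at (237,258), still short of the tab, whose near face's bottom edge is at (220,232). In the side view the needle is already behind the tab. I'm going on 3 mm.

Call:
jog_arm(
  plan="0 0 0 0 -0.01 0.06 255;0 0 0 0 -0.01 0.06 255;0 0 0 0 -0.01 0.06 255;0 0 0 0 0 0.06 255;0 0 0 0 0 0.06 255;0 0 0 0 0 0 255",
)

```text
time_s: 6.57
position: [0.5148, -0.014, 0.0703]
tool_rot: [[0.999, 0.033, 0.004], [0.033, -0.994, -0.105], [0.001, 0.105, -0.994]]
ft_force: [-3.2, 2.8, 11.5]
grip_width: 0.0002
gripper_force: 5.7
```

```bash
cat > m2.py <<'E'
from h import *
import sys
np.set_printoptions(precision=4,suppress=True)
meas(sys.argv[1])
I=im('scene'); 
Y=color(I,(18,140,50),(34,255,255)); K=np.zeros_like(Y);K[200:335,345:400]=Y[200:335,345:400]
r,c=np.where(K); t=r.min(); print('tip px',c[r==t].mean(),t,pt(I,(c[r<=t+1].mean(),t+1),1))
R=color(I,(0,150,60),(8,255,255));K=np.zeros_like(Y);K[200:335,345:400]=R[200:335,345:400]
r,c=np.where(K);V=cv2.cvtColor(I['pixels'],cv2.COLOR_RGB2HSV)[...,2]
p=cloud(I,K&(V<200));p=p[p[:,2]>.25];print('tab rows',r.min(),r.max(),'dark face y',np.median(p[:,1]),np.median(p[:,0]), 'bright',np.median(cloud(I,K&(V>220)),0))
f=np.median(p[:,1])+.005
for th in(0,.165,.2,.21,.22): print(th,proj(I,np.array([.6215,-.0975+.18*np.sin(th-.15),.075+.18*np.cos(th-.15)])))
for z in(.254,.256): print('target',proj(I,np.array([.6215,f,z])))
for n in('scene','side'):print(models.tip_of(n,'index_mark')[:2],models.tip_of(n,'needle_tip')[:2])
E
python3 m2.py m2.png
```

```text
t 6.5667 pos [ 0.5148 -0.014   0.0703] F [-3.2462  2.8328 11.4669]
scene red -0.0905217071005544 -0.07921341623069061 0.2599242436663056
scene yel top 40 zmax 0.2537825959096286 tilt est 0.1799
side red -0.08844761708314097 -0.07680498314549111 0.2567623133982662
side yel top 7 zmax 0.25871681517051226 tilt est 0.192
tip px 378.5 249 [ 0.6234 -0.087   0.2524]
tab rows 233 248 dark face y -0.08842160820952061 0.6176881627366312 bright [ 0.6186 -0.0835  0.2805]
0 [380.4198 271.8693]
0.165 [377.9945 253.4328]
0.2 [377.4457 249.8923]
0.21 [377.2871 248.9064]
0.22 [377.1279 247.9321]
target [376.9615 247.3224]
target [377.1124 246.4762]
[{'at': [375.8, 245.7], 'confidence': 0.62}, {'at': [306.7, 340.1], 'confidence': 0.25}] [{'at': [379.0, 251.4], 'confidence': 0.77}]
[{'at': [271.7, 161.9], 'confidence': 0.5}] []
```

View pics/m2.png

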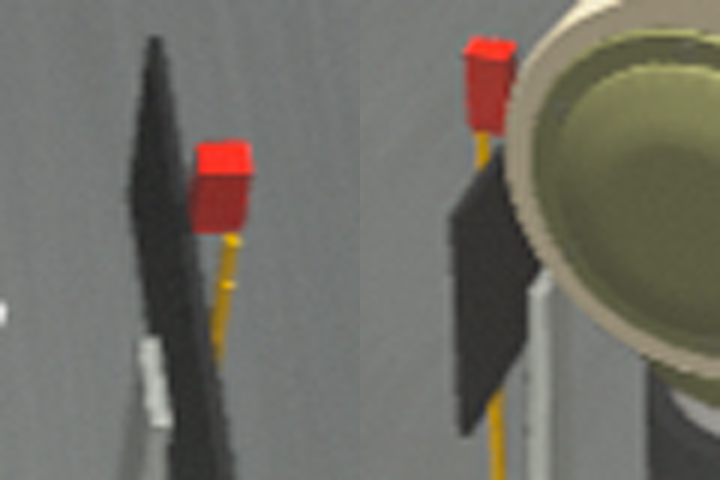

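The needle reads about 0.200 rad and its tip is nearly under the tab: (233,238) against the tab's bottom edge at row 232. The index works out at about 0.213 rad, so about 0.9 mm remains.

Call:
jog_arm(
  plan="0 0 0 0 0 0.03 255;0 0 0 0 0 0.03 255;0 0 0 0 0 0.03 255;0 0 0 0 0 0 255;0 0 0 0 0 0 255",
)

```text
time_s: 7.33
position: [0.5148, -0.0141, 0.0695]
tool_rot: [[0.999, 0.033, 0.004], [0.033, -0.994, -0.105], [0.001, 0.105, -0.994]]
ft_force: [-3.1, 2.6, 11.7]
grip_width: -0.0002
gripper_force: 5.9
```

```bash
python3 m2.py m3.png
```

```text
t 7.3333 pos [ 0.5148 -0.0141  0.0695] F [-3.1087  2.5513 11.6758]
scene red -0.09041951713411261 -0.07847862403539735 0.2592294861890694
scene yel top 39 zmax 0.25523032302583415 tilt est 0.1893
side red -0.0880786410425467 -0.07671547623051034 0.2562874970887117
side yel top 13 zmax 0.25799007449562994 tilt est 0.206
tip px 378.0 249 [ 0.6228 -0.0858  0.2508]
tab rows 234 248 dark face y -0.0884657868211973 0.6176505705372879 bright [ 0.6185 -0.0834  0.2801]
0 [380.4198 271.8693]
0.165 [377.9945 253.4328]
0.2 [377.4457 249.8923]
0.21 [377.2871 248.9064]
0.22 [377.1279 247.9321]
target [376.9651 247.3475]
target [377.1161 246.5013]
[{'at': [378.4, 246.0], 'confidence': 0.41}] [{'at': [375.3, 249.1], 'confidence': 0.89}, {'at': [231.8, 301.6], 'confidence': 0.41}]
[{'at': [267.1, 164.5], 'confidence': 0.41}] []
```

View pics/m3.png

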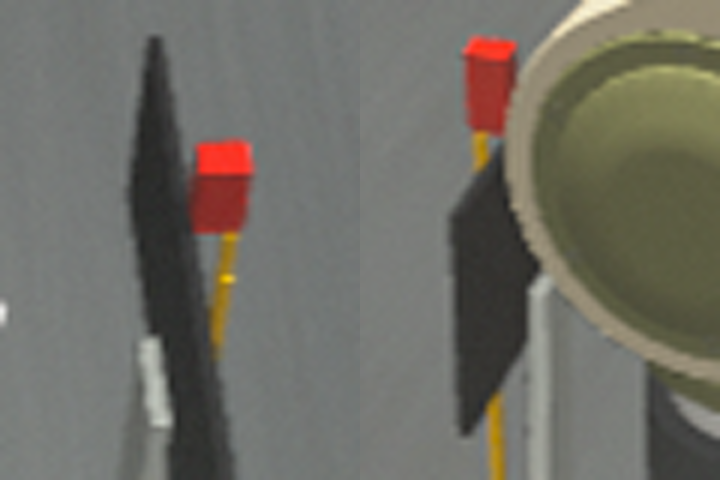

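The needle is at about 0.21 rad with its tip now under the tab (235,235). I'll trim by 0.2 mm and hold.

Call:
jog_arm(
  plan="0 0 0 0 0 0.02 255;0 0 0 0 0 0 255;0 0 0 0 0 0 255;0 0 0 0 0 0 255;0 0 0 0 0 0 255;0 0 0 0 0 0 255;0 0 0 0 0 0 255;0 0 0 0 0 0 255;0 0 0 0 0 0 255;0 0 0 0 0 0 255",
)

```text
time_s: 8.52
position: [0.5148, -0.0141, 0.0694]
tool_rot: [[0.999, 0.033, 0.004], [0.033, -0.994, -0.105], [0.001, 0.105, -0.994]]
ft_force: [-3.1, 3.7, 11.0]
grip_width: 0.0004
gripper_force: 6.0
```

Call:
jog_arm(
  plan="0 0 0 0 0 0 255;0 0 0 0 0 0 255;0 0 0 0 0 0 255;0 0 0 0 0 0 255;0 0 0 0 0 0 255;0 0 0 0 0 0 255;0 0 0 0 0 0 255;0 0 0 0 0 0 255;0 0 0 0 0 0 255;0 0 0 0 0 0 255",
)

```text
time_s: 9.35
position: [0.5148, -0.0141, 0.0694]
tool_rot: [[0.999, 0.033, 0.004], [0.033, -0.994, -0.105], [0.001, 0.105, -0.994]]
ft_force: [-2.8, 3.6, 11.4]
grip_width: -0.0001
gripper_force: 6.0
```

Call:
jog_arm(
  plan="0 0 0 0 0 0 255;0 0 0 0 0 0 255;0 0 0 0 0 0 255;0 0 0 0 0 0 255;0 0 0 0 0 0 255;0 0 0 0 0 0 255;0 0 0 0 0 0 255;0 0 0 0 0 0 255;0 0 0 0 0 0 255;0 0 0 0 0 0 255",
)

```text
time_s: 10.18
position: [0.5148, -0.0141, 0.0694]
tool_rot: [[0.999, 0.033, 0.004], [0.033, -0.994, -0.105], [0.001, 0.105, -0.994]]
ft_force: [-3.7, 2.9, 11.5]
grip_width: -0.0001
gripper_force: 6.0
```

```bash
python3 m2.py m4.png | head -9
```

```text
t 10.1833 pos [ 0.5148 -0.0141  0.0694] F [-3.6607  2.9011 11.4912]
scene red -0.09017930532661661 -0.07848558091062807 0.25887717252621334
scene yel top 38 zmax 0.2539886688843779 tilt est 0.191
side red -0.08717398379540908 -0.0771521951009223 0.2568474431702964
side yel top 13 zmax 0.2582581815430327 tilt est 0.2049
tip px 378.0 249 [ 0.6228 -0.0856  0.2505]
tab rows 234 248 dark face y -0.08837392517808629 0.6177199707459224 bright [ 0.6187 -0.0829  0.2804]
0 [380.4198 271.8693]
0.165 [377.9945 253.4328]
```

Held at about 0.212 rad for more than 2 s. Now I'll ease it back slowly under the finger.

Call:
jog_arm(
  plan="0 0 0 0 0 -0.04 255;0 0 0 0 0 -0.06 255;0 0 0 0 0 -0.06 255;0 0 0 0 0 -0.06 255;0 0 0 0 0.01 -0.06 255;0 0 0 0 0.01 -0.06 255;0 0 0 0 0.01 -0.06 255;0 0 0 0 0.01 -0.06 255;0 0 0 0 0.01 -0.06 255;0 0 0 0 0.01 -0.06 255",
)

```text
time_s: 11.37
position: [0.5147, -0.014, 0.075]
tool_rot: [[0.999, 0.033, 0.004], [0.033, -0.994, -0.104], [0.001, 0.104, -0.995]]
ft_force: [-3.0, 4.0, 9.0]
grip_width: -0.0003
gripper_force: 4.7
```

Call:
jog_arm(
  plan="0 0 0 0 0.01 -0.06 255;0 0 0 0 0.01 -0.06 255;0 0 0 0 0.01 -0.06 255;0 0 0 0 0.01 -0.06 255;0 0 0 0 0.01 -0.06 255;0 0 0 0 0.01 -0.06 255;0 0 0 0 0.01 -0.06 255;0 0 0 0 0.01 -0.06 255;0 0 0 0 0.01 -0.06 255;0 0 0 0 0.01 -0.06 255",
)

```text
time_s: 12.2
position: [0.5148, -0.0142, 0.0808]
tool_rot: [[0.999, 0.033, 0.004], [0.033, -0.994, -0.104], [0.001, 0.104, -0.995]]
ft_force: [-1.0, 3.3, 5.2]
grip_width: 0.0001
gripper_force: 3.1
```

Call:
jog_arm(
  plan="0 0 0 0 0.01 -0.06 255;0 0 0 0 0.01 -0.06 255;0 0 0 0 0.01 -0.06 255;0 0 0 0 0.01 -0.06 255;0 0 0 0 0.01 -0.05 255;0 0 0 0 0.01 -0.05 255;0 0 0 0 0.01 -0.05 255;0 0 0 0 0.01 -0.05 255;0 0 0 0 0.01 -0.05 255;0 0 0 0 0.01 -0.05 255",
)

```text
time_s: 13.03
position: [0.5148, -0.0149, 0.086]
tool_rot: [[0.999, 0.033, 0.004], [0.033, -0.994, -0.104], [0.0, 0.104, -0.995]]
ft_force: [-0.2, 1.7, 4.2]
grip_width: 0.0001
gripper_force: 2.0
```

Call:
jog_arm(
  plan="0 0 0 0 0 -0.05 255;0 0 0 0 0 -0.05 255;0 0 0 0 0 -0.05 255;0 0 0 0 0 -0.05 255;0 0 0 0 0 -0.05 255;0 0 0 0 0 -0.05 255;0 0 0 0 0 -0.05 255;0 0 0 0 0 -0.05 255;0 0 0 0 0 -0.05 255;0 0 0 0 0 -0.05 255",
)

```text
time_s: 13.87
position: [0.5146, -0.0145, 0.091]
tool_rot: [[0.999, 0.033, 0.003], [0.033, -0.994, -0.105], [-0.0, 0.105, -0.995]]
ft_force: [-0.7, -0.9, 1.3]
grip_width: -0.0002
gripper_force: 0.0
```

```bash
python3 m2.py m5.png | head -7
```

```text
t 13.8667 pos [ 0.5146 -0.0145  0.091 ] F [-0.7365 -0.8797  1.2592]
scene red -0.09016502156438322 -0.07971475962001906 0.2588743967324023
scene yel top 27 zmax 0.2531556404827522 tilt est -0.0209
side red -0.08899108464575822 -0.0766924183259764 0.2567872888265249
side yel top 1 zmax 0.19555378945739438 tilt est 0.366
tip px 382.0 271 [ 0.6241 -0.123   0.2504]
tab rows 234 248 dark face y -0.08837218578863076 0.6175437852551274 bright [ 0.6185 -0.0824  0.2801]
```

The needle is back at its rest reading and the finger is clear, so I'll take the hand away.

Call:
jog_arm(
  plan="0 0 0 0 0 -0.5 255;0 0 0 0 0 -1.5 255;0 0 0 0 0 -2 255;0 0 0 0 0 -2 255;0 0 0 0 0 -2 255;0 0 0 0 0 -2 255;0 0 0 0 0 -1 255;0 0 0 0 0 0 255;0 0 0 0 0 0 255;0 0 0 0 0 0 255",
)

```text
time_s: 15.05
position: [0.5139, -0.0029, 0.1996]
tool_rot: [[0.999, 0.033, 0.002], [0.033, -0.994, -0.104], [-0.001, 0.104, -0.995]]
ft_force: [0.8, -0.0, 0.1]
grip_width: -0.0005
gripper_force: 0.0
```

```bash
python3 -c "
from h import *
meas()
print(job.close_job())"
```

```text
t 15.05 pos [ 0.51386375 -0.00291273  0.19955035] F [ 0.80333592 -0.04901485  0.05970364]
scene red -0.09012182625921578 -0.0784741267400677 0.2585373567449334
scene yel top 29 zmax 0.2533233585343595 tilt est -0.0229
side red -0.0886141930130564 -0.07679426436136494 0.25666262968247827
side yel top 8 zmax 0.25915913042192706 tilt est -0.0009
the job is handed in; nothing more can be done
None
```

I pressed the pad until the needle stood at the red index (about 0.21 rad by camera, index placed to within about 0.01 rad), held it for over 2 s, eased it back to rest, withdrew the hand and handed the job in at 15 s; no verdict came back.

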